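# Right the toppled scraper stand and park the scraper in its slot

## Task

The red scraper stand has toppled onto its back. Set it upright in the middle of the black rubber mat and let go of it; then slide the scraper, blade first, fully home into the stand's slot and leave it there with the stand still upright in the middle of the mat. Do not push the other things on the bench about or knock them over.

Things in the scene. Friction and masses are not known exactly. Their poses are not given: they have to be found in the camera images.
- stand: Loose red block on a dark steel foot, 80 deep (own x) x 56 wide (own y) x 105 tall (own z), 0.6-0.9 kg, centre of mass 39 mm up: it rights itself if within 40 deg of upright. Origin: centre of underside. Plain sides (own +-y). Starts lying on its back (own +x face down, slot face up, 80 mm high), top pointing away from the robot, within 30 deg of world +x. Tipped up, its slot faces the robot.
- slot_mouth (a point): Centre of the slot's mouth in the stand's front face (own x = -40 mm), outlined in yellow, 45 mm above the underside. The slot is a flat letterbox 42 wide (own y) x 8 high (own z) x 55 mm deep (towards own +x), level when the stand is upright, sharp-edged, closed at its end. A push of 4 to 8 N there slides or tips the standing stand. Axes as the stand's.
- slot_end (a point): Centre of the slot's closed end, own (15, 0, 45) mm of the stand.
- scraper: Loose scraper 175 long, 0.15 kg, lying flat, blade away from the robot within 30 deg of world +x. Wooden handle 110 x 26 wide x 20 high (own x -65 to 45 mm); stiff metal blade 65 x 38 wide x 4 thick (own x 45 to 110), flush with the handle's underside (own z 0 to 4). Origin: on the underside, 45 mm behind the blade, a good place to grip. Own x to the tip, z up. Home, 10 mm of blade stay outside.
- blade_tip (a point): Middle of the blade's front edge, own (110, 0, 2) mm of the scraper.
- mat: Black rubber mat fixed on the bench, 180 (own x) x 160 (own y) x 4 mm thick. Origin: centre of its underside, at bench height; its top is 4 mm above the bench.
- spray_can: Bystander: upright spray can, diameter 58, 170 tall; origin at its base.
- oil_bottle: Bystander: upright blue oil bottle with a red cap, diameter 72, 190 tall; origin at its base.
- tea_mug: Bystander: blue mug, diameter 76, 90 tall, handle at own +y; origin at its base.
- gear: Bystander: dark steel gear blank, diameter 90, 30 high; origin at its base.
- oil_filter: Bystander: upright orange oil filter, diameter 76, 80 tall; origin at its base.
- wrench: Bystander: steel spanner 170 long lying on the bench near the robot, roughly across (along world y), own x along it; flat, lower than 20.
- screwdriver: Bystander: screwdriver 200 long with an orange handle, own x along it, lying to the left, lower than 40.
There are look-alikes about, which are no part of the job. What is shaped like the scraper but blue or turquoise is not meant.

How it is judged (in metres and radians):
On the way:
1. the stand is upright in the middle of the mat, at rest and let go (angle between stand's own z axis and vertical below 0.1 rad and horizontal distance between stand and mat below 0.06 m and height (world z) of stand below 0.01 m and linear speed of stand below 0.02 m/s and angular speed of stand below 0.1 rad/s and contact force between stand and the fingers below 0.05 N), for 0.3 s.
At the end, for the whole second after the job is handed in: The stand is upright (within 0.1 rad) on the mat, its foot within 60 mm of the mat's centre; the scraper's blade is in the slot with its tip within 6 mm of the slot's closed end; both are at rest and released (all of step 1 and x of blade_tip in the frame of stand between 0.009 and 0.018 m and z of blade_tip in the frame of stand between 0.038 and 0.052 m and y of blade_tip in the frame of stand between -0.015 and 0.015 m and angle between the x axis of scraper and the x axis of stand, either way round below 0.25 rad and linear speed of scraper below 0.02 m/s and contact force between scraper and the fingers below 0.05 N); the robot touches nothing.
It fails at once if the spray can, oil bottle, mug or oil filter is knocked over (angle between any of spray_can, oil_bottle, tea_mug, oil_filter's own z axis and vertical above 0.5 rad).
It fails at once if the spray can, oil bottle, mug, oil filter or gear is pushed more than 30 mm from its place (distance of any of spray_can, oil_bottle, tea_mug, oil_filter, gear from where it was at the start of the episode above 0.03 m).
It fails at once if the wrench or screwdriver is pushed more than 30 mm from its place (distance of any of wrench, screwdriver from where it was at the start of the episode above 0.03 m).
It also fails if it takes over 61 s, if anything falls off the work surface, if the arm or the gripper's body presses on something with over 40 N, if the wrist force passes 120 N, or if a joint passes its speed limit or range.

## Robot

A 6-joint arm with a two-finger parallel gripper is mounted at the origin on the work surface. World frame = base frame: x ahead of the robot, y to its left, z up, the work surface at z = 0. Lengths are in mm, angles in degrees, forces in N, time in s.
With the tool pointing down it reaches from about 275 to 725 mm from the base axis. Payload 15.9 kg.
Tool frame: the origin (TCP) lies midway between the tips of the shut fingers; the grasp point (between the pads) lies 19 mm behind it; z points along the fingers, y is the line along which they close (so a half turn about z gives the same grasp; the last joint's range is limited). The gripper opens to 85 mm and grips with 20 to 120 N. Pads are 22 mm wide; open, the fingers measure 114 mm over their backs; the gripper's body (76 mm by 85 mm) begins 54 mm behind the grasp point. The pads swing forward as they close: fully open they stand 13 mm farther back than shut.
Start: joints at [-67.208, 12.198, -1.971, 75.831, 0, 90], TCP at [193.688, -460.945, 200.606] pointing down, gripper open.
Joint ranges: [-170.91, 170.91], [-42.67, 98.43], [-65.05, 77.54], [-120.47, 116.71], [-90, 82.35], [-180, 180]. Speed limits (degrees/s): [108.29, 108.29, 136.94, 147.25, 180, 180].

## Interface

Orientations are given as [roll, pitch, yaw] about the fixed x, y, z axes, in that order (R = Rz(yaw) Ry(pitch) Rx(roll)).
In Python, from bench import read_state, grab_frame, camera_model, job_done gives the robot as it stands.
- The arm moves only by the shell command python3 -m handwheel 'ROWS'. ROWS is JSON, one flat list of numbers, 7 for each row, row after row: the opening, from -1 (shut) to 1 (fully open), then the shift along the tool's x, y, z in cm, then the turn, a rotation vector about the tool's x, y, z in degrees. A call has 1 to 5 rows; each row is the pose to reach, as a shift and turn from the pose commanded when the call began, along the tool's axes at that moment; what a row does not reach only later rows make up. A row lasts 1/8 s, in which the tool goes at most 62.5 mm and 10.7 degrees, less where a joint would pass 70% of its speed; a pose out of reach is approached as far as the arm can. A call with a gripper value outside its range is refused whole. The fingers move at their own pace and stop on an object; the grip force is fixed at half the most. Time passes only in rows, so rows that repeat a pose let the fingers close. It gives the time, the measured TCP pose, the force, the opening and the grip force at its end, in the units of the state.
- read_state(): the state, without advancing time (a new reading comes with each control period).
- grab_frame(name): name is "scene" or "side" or "wrist"; returns the picture (400x640x3 uint8, blue, green, red); there is no depth.
- camera_model(name): a dict with "fov_y" (degrees; the focal length in pixels is half the picture's height over the tangent of half this angle, whatever the lens; pixels are square), "cx", "cy" (the principal point, pixels), "xyz" and "rotation" of the camera in the world; the wrist camera has in their place "tool_from_camera" (4x4, takes a point from camera to tool coordinates, whose origin is the TCP and whose axes are the flange's). Camera axes: x right, y down, z forward; pixel columns grow to the right and rows downward; lengths in mm; the calibration is good to about 2 mm. The wrist camera is an equidistant fisheye: a pixel r from the principal point sees the ray r / f radians off the axis. A picture is of the moment at which its call begins: read the wrist's pose just before it. camera_model takes no time and is no camera call.
- job_done(): hands the job in; it is judged then, once.
The state is a dict: "time_s": time; "joints": joint angles; "qvel": joint speeds; "effort": joint torques, N m; "position": TCP position; "tool_rot": TCP orientation; "ft_force": force on the tool from outside, world axes, zero at the start; "wrist_torque": the same for the moment, N m; "opening": opening from 0.0 (shut) to 1.0 (fully open); "grasp_force": force on a finger pad.
Only numpy, scipy, OpenCV 4.12 (cv2) and the standard library are available. Lean on these libraries where they do the work, as an engineer would, in place of code of your own. Each camera call takes 0.05 s, during which the arm holds its last target. There are 200 camera calls.

## Working session

There is one attempt and no reset: what is moved stays moved. The work goes in short steps, Python scripts to look and compute and a shell command to move; the robot and the scene stay as the last step left them, time stands still between calls to the robot, and variables do not carry over. Pictures are saved under pics/ and viewed, at most 10 in all, crops included, and the job is handed in when it is done.

```bash
mkdir -p pics; ls
python3 - <<'E'
from bench import *
import cv2,json
s=read_state();print(s['position'],s['tool_rot'],s['time_s'])
a=grab_frame("scene");b=grab_frame("side");w=grab_frame("wrist")
for n,i in zip(("scene","side","wrist"),(a,b,w)):
    cv2.imwrite(f"pics/{n}0.png",i)
    print(n,camera_model(n))
E
```

```text
pics
[ 193.55829713 -460.6098523   200.0995646 ] [-1.79934530e+02 -9.80439421e-04  2.27936891e+01] 0.0
scene {'fov_y': 51.067964906093025, 'cx': 321.3839017005198, 'cy': 197.9695481917348, 'xyz': array([1324.08869407,   91.37722747,  924.33746699]), 'rotation': array([-136.37810139,   -0.68449435,   97.42856951])}
side {'fov_y': 53.570182812670474, 'cx': 311.5883366001683, 'cy': 202.08047986779198, 'xyz': array([381.01487443, 944.51296623, 754.5546795 ]), 'rotation': array([-125.72952249,    0.92804868, -172.42503121])}
wrist {'fov_y': 65.70646984690485, 'cx': 314.49357165951136, 'cy': 201.5746723617675, 'tool_from_camera': array([[-5.93662884e-04, -9.48230104e-01, -3.17583560e-01,
         8.09757332e+01],
       [ 9.99999794e-01, -6.40368271e-04,  4.26776208e-05,
         8.95052164e-01],
       [-2.43838640e-04, -3.17583470e-01,  9.48230289e-01,
        -1.72258805e+02],
       [ 0.00000000e+00,  0.00000000e+00,  0.00000000e+00,
         1.00000000e+00]])}
```

View pics/scene0.png

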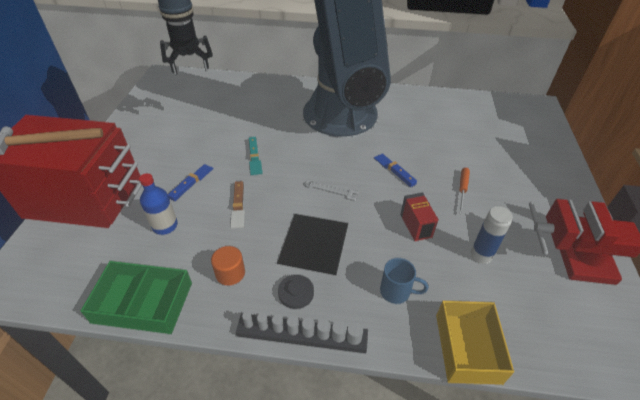

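View pics/side0.png

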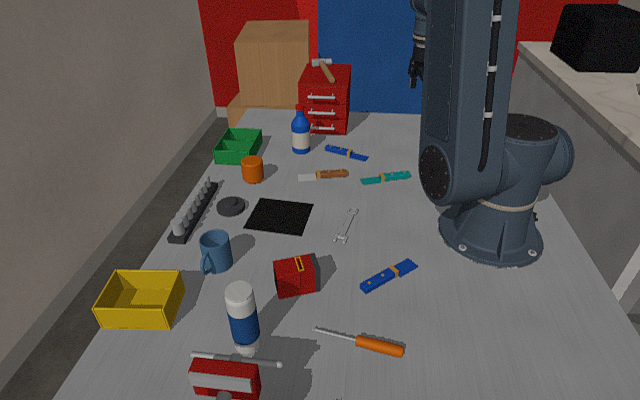

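```bash
cat > h.py <<'E'
import numpy as np,cv2
from scipy.spatial.transform import Rotation as R
from bench import *
def eul(r): return R.from_euler('xyz',r,degrees=True).as_matrix()
def pose(n):
    m=camera_model(n)
    if n=='wrist':
        s=read_state();T=np.array(m['tool_from_camera']);A=eul(s['tool_rot'])
        return m,A@T[:3,:3],A@T[:3,3]+s['position']
    return m,eul(m['rotation']),np.array(m['xyz'])
def ray(P,uv):
    m,A,c=P;f=200/np.tan(np.radians(m['fov_y']/2))
    d=np.array([uv[0]-m['cx'],uv[1]-m['cy']],float)
    if 'tool_from_camera' in m:
        r=np.hypot(*d);v=np.r_[d/max(r,1e-9)*np.sin(r/f),np.cos(r/f)]
    else: v=np.r_[d/f,1]
    return c,A@v
def onz(P,uv,z):
    c,v=ray(P,uv);return c+v*(z-c[2])/v[2]
def proj(P,p):
    m,A,c=P;f=200/np.tan(np.radians(m['fov_y']/2));v=A.T@(np.asarray(p,float)-c)
    if 'tool_from_camera' in m:
        r=np.hypot(v[0],v[1]);t=np.arctan2(r,v[2]);return np.array([m['cx'],m['cy']])+v[:2]/max(r,1e-9)*t*f
    return np.array([m['cx'],m['cy']])+v[:2]/v[2]*f
E
python3 - <<'E'
from h import *
a=cv2.imread('pics/scene0.png');b=cv2.imread('pics/side0.png')
def z(i,x,y,w,h,W=400,H=300): return cv2.resize(i[y:y+h,x:x+w],(W,H),interpolation=cv2.INTER_CUBIC)
cv2.imwrite('pics/z.png',np.vstack([np.hstack([z(a,385,180,80,60),z(b,260,245,80,60)]),np.hstack([z(a,200,172,80,60),z(b,290,150,80,60)])]))
Ps=pose('scene');Pd=pose('side')
for n,i,P,box in(('scene',a,Ps,(270,205,90,75)),('side',b,Pd,(235,190,90,55))):
    x,y,w,h=box;g=i[y:y+h,x:x+w].max(2);m=(g<50).astype('uint8')
    c=max(cv2.findContours(m,0,2)[0],key=cv2.contourArea)
    q=cv2.approxPolyDP(cv2.convexHull(c),6,True)[:,0]+[x,y]
    X=np.array([onz(P,u,4)[:2] for u in q]);print(n,'mat',X.round().tolist(),X.mean(0))
    hs=cv2.cvtColor(i,40)
E
```

```text
scene mat [[661.0, 53.0], [710.0, 24.0], [701.0, -1.0], [652.0, 22.0]] [681.03241407  24.46702584]
side mat [[718.0, 61.0], [703.0, -93.0], [528.0, -78.0], [540.0, 78.0]] [622.2151399   -7.92741093]
```

View pics/z.png

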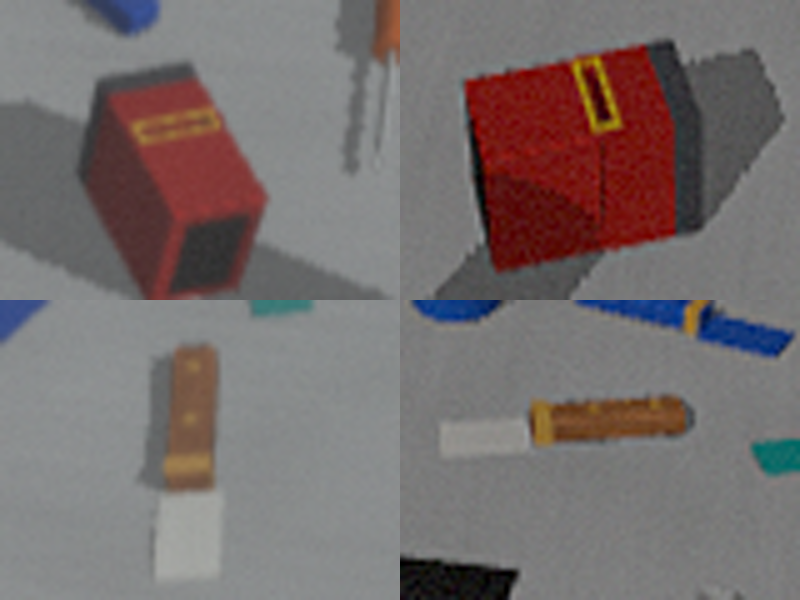

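Run:
```python
from h import *
Ps=pose('scene');Pd=pose('side')
a=lambda x,y:(385+x/5,180+y/5); b=lambda x,y:(260+(x-400)/5,245+y/5)
print('slot',onz(Ps,a(177,126),80),onz(Pd,b(599,95),80))
c,v=ray(Ps,a(177,126));d,w=ray(Pd,b(599,95));t=np.linalg.lstsq(np.c_[v,-w],d-c,rcond=None)[0];print('tri',c+v*t[0],d+w*t[1])
for n,p in(('footL',(105,80)),('footR',(188,65)),('topL',(175,222)),('topR',(266,198)),('slotL',(134,130)),('slotR',(219,118))):print(n,onz(Ps,a(*p),80).round(1))
for n,p in(('foot far',(673,40)),('top far',(465,80)),('slotfar',(590,57)),('slotnear',(609,131))):print('side',n,onz(Pd,b(*p),80).round(1))
a=lambda x,y:(200+x/5,172+(y-300)/5); b=lambda x,y:(290+(x-400)/5,150+(y-300)/5)
for n,p,z in(('tip',(187,578),4),('base',(191,490),4),('handlefront',(188,482),20),('butt',(195,345),20)):print(n,onz(Ps,a(*p),z).round(1))
for n,p,z in(('tip',(441,441),4),('base',(530,436),4),('hfr',(532,417),20),('butt',(685,412),15)):print('side',n,onz(Pd,b(*p),z).round(1))
ai=cv2.imread('pics/scene0.png');bi=cv2.imread('pics/side0.png')
# object bases seen in scene (pixels by eye)
for n,uv,z in(('gear',(296,291),30),('mug',(397,268),90),('can',(498,215),170),('filter',(229,257),80),('bottle',(147,181),190),('wrL',(307,183),5),('wrR',(353,197),5),('sdr',(460,210),5),('sdh',(466,172),20),('blueA',(377,156),20),('blueB',(415,184),4)):print(n,onz(Ps,uv,z).round())
```

```text
slot [513.76277034 270.6671322   80.        ] [510.06901835 271.35116241  80.        ]
tri [511.55823484 271.15490008  77.70293425] [510.33049673 269.98726     78.63327546]
footL [483.8 231.6  80. ]
footR [465.3 278.4  80. ]
topL [583.7 267.4  80. ]
topR [560.  316.1  80. ]
slotL [520.1 247.1  80. ]
slotR [504.4 293.9  80. ]
side foot far [479.6 229.3  80. ]
side top far [576.2 268.8  80. ]
side slotfar [518.5 246.   80. ]
side slotnear [501.7 294.3  80. ]
tip [ 601.5 -232.     4. ]
base [ 535.9 -247.5    4. ]
handlefront [ 543.8 -245.    20. ]
butt [ 431.9 -271.1   20. ]
side tip [ 596.9 -226.8    4. ]
side base [ 535.  -240.1    4. ]
side hfr [ 533.4 -240.    20. ]
side butt [ 427.  -266.3   15. ]
gear [796. -29.  30.]
mug [737. 206.  90.]
can [606. 437. 170.]
filter [ 755. -201.   80.]
bottle [ 632. -430.  190.]
wrL [396. -64.   5.]
wrR [436.  84.   5.]
sdr [445. 403.   5.]
sdh [290. 433.  20.]
blueA [252. 148.  20.]
blueB [351. 273.   4.]
```

```bash
cat >> h.py <<'E'
def tool(yaw,th):  # th: tilt of the pointing direction forward (towards yaw) from straight down
    return (R.from_euler('z',yaw,degrees=True)*R.from_euler('x',180,degrees=True)*R.from_euler('y',th,degrees=True)).as_matrix()
def go(p,Rt):
    s=read_state();A=eul(s['tool_rot'])
    print('t',round(s['time_s'],2),'pos',np.round(s['position'],1),'F',np.round(s['ft_force'],1),'open',round(float(s['opening']),3))
    print('  shift cm',np.round(A.T@(np.array(p)-s['position'])/10,2),'turn',np.round(R.from_matrix(A.T@Rt).as_rotvec(degrees=True),1))
E
python3 -c "
from h import *
go([545,284,180],tool(21,-25))"
```

```text
t 0.15 pos [ 193.6 -460.7  200.2] F [-0.1  0.6  0.1] open 1.002
  shift cm [ 61.25 -55.04   2.07] turn [  0.3 -25.    1.8]
```

```bash
M="python3 -m handwheel"; python3 -m handwheel '[1,61,-55,2,0,0,0, 1,61,-55,2,0,0,0, 1,61,-55,2,0,0,0, 1,61,-55,2,0,0,0, 1,61,-55,2,0,0,0]'; python3 -m handwheel '[1,38,-34.3,1.2,0,0,0, 1,38,-34.3,1.2,0,0,0, 1,38,-34.3,1.2,0,0,0, 1,38,-34.3,1.2,0,0,0, 1,38,-34.3,1.2,0,0,0]' 
python3 -c "
from h import *
go([545,284,180],tool(21,-25))"
```

```text
time_s: 0.78
position: [326.9, -176.4, 193.0]
tool_rot: [180.0, -0.0, 22.8]
ft_force: [1.0, -0.3, -0.3]
opening: 0.998
grasp_force: 0.0
time_s: 1.4
position: [459.4, 106.0, 185.6]
tool_rot: [180.0, -0.0, 22.8]
ft_force: [1.3, -1.1, -0.1]
opening: 1.002
grasp_force: 0.0
t 1.4 pos [459.4 106.  185.6] F [ 1.3 -1.1 -0.1] open 1.002
  shift cm [ 14.8  -13.08   0.56] turn [  0.4 -25.    1.8]
```

```bash
python3 -m handwheel '[1,14.8,-13.1,0.5,0,-25,1.8, 1,14.8,-13.1,0.5,0,-25,1.8, 1,14.8,-13.1,0.5,0,-25,1.8, 1,14.8,-13.1,0.5,0,-25,1.8, 1,14.8,-13.1,0.5,0,-25,1.8]'
python3 - <<'E'
from h import *
P=pose('wrist')
cv2.imwrite('pics/w1.png',grab_frame('wrist'))
go([545,284,180],tool(21,-25))
u=np.array([.934,.358,0]);n=np.array([-.358,.934,0]);o=np.array([471,255,80.])
for k in(0,105):
  for s in(-28,28): print(proj(P,o+k*u+s*n).round(0))
E
```

```text
time_s: 2.02
position: [532.9, 233.3, 176.1]
tool_rot: [-178.6, 22.6, 23.2]
ft_force: [1.5, 0.9, -0.2]
opening: 1.0
grasp_force: 0.0
t 2.08 pos [532.6 236.1 169.8] F [ 0.4  2.4 -4.3] open 1.001
  shift cm [ 2.39 -3.96 -2.03] turn [-0.5 -1.8  2.2]
[299. 198.]
[242. 196.]
[299.  93.]
[228.  93.]
```

View pics/w1.png

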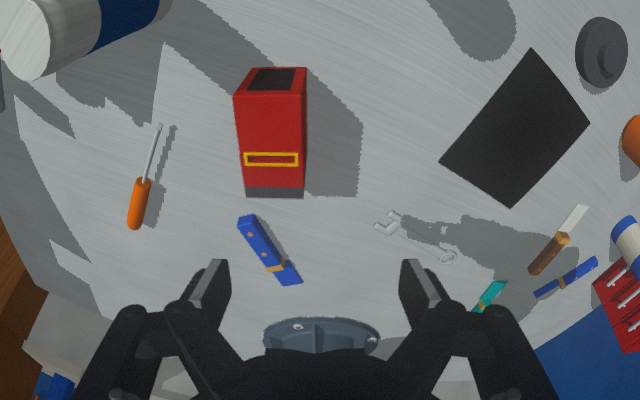

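```bash
python3 -m handwheel '[1,2.4,-4,-1,0,-2,2, 1,2.4,-4,-1,0,-2,2, 1,2.4,-4,-1,0,-2,2]'
python3 - <<'E'
from h import *
go([545,284,180],tool(21,-25))
P=pose('wrist');i=grab_frame('wrist');cv2.imwrite('pics/w2.png',i)
h=cv2.cvtColor(i,cv2.COLOR_BGR2HSV)
y=cv2.inRange(h,(22,120,90),(35,255,255));y[260:]=0
c=max(cv2.findContours(y,0,2)[0],key=cv2.contourArea);b=cv2.boxPoints(cv2.minAreaRect(c))
r=cv2.inRange(h,(0,150,70),(8,255,255))|cv2.inRange(h,(172,150,70),(180,255,255));r[260:]=0
d=max(cv2.findContours(r,0,2)[0],key=cv2.contourArea)
Q=cv2.approxPolyDP(cv2.convexHull(d),4,True)[:,0]
print('slot c',onz(P,b.mean(0),80));
for q in b: print('yel',q.round(),onz(P,q,80).round(1))
for q in Q: print('red',q,onz(P,q,80).round(1))
E
```

```text
time_s: 2.45
position: [534.8, 254.9, 166.2]
tool_rot: [-177.3, 23.5, 24.0]
ft_force: [-0.8, 1.5, 0.2]
opening: 1.001
grasp_force: 0.0
t 2.45 pos [534.8 254.9 166.2] F [-0.8  1.5  0.2] open 1.001
  shift cm [ 1.38 -2.34 -2.  ] turn [-1.5 -1.4  2.7]
slot c [512.46628608 268.21691393  80.        ]
yel [266. 179.] [496.9 288.6  80. ]
yel [266. 166.] [509.9 292.3  80. ]
yel [321. 168.] [527.5 248.8  80. ]
yel [321. 180.] [515.2 243.8  80. ]
red [274  77] [587.7 311.5  80. ]
red [328  79] [601.2 275.7  80. ]
red [323 201] [494.1 232.4  80. ]
red [266 198] [475.2 281.7  80. ]
red [257 109] [558.5 315.1  80. ]
```

```bash
python3 -c "
from h import *
s=read_state();print(np.round(s['joints'],1),np.round(s['qvel'],1))
go([522,273,120],tool(22,-15))"
```

```text
[ 23.9  54.7  58.  116.7   2.7 179.9] [-0.2 -0.7 -0.   0.1  0.1  0. ]
t 2.5 pos [534.9 254.8 166.7] F [-0.2 -0.1 -0.3] open 0.999
  shift cm [ 1.46 -1.97  4.56] turn [-2.1  8.5  1.6]
```

```bash
python3 -c "
from h import *
go([526,275,110],tool(27.6,-12))"
```

```text
t 2.5 pos [534.9 254.8 166.7] F [-0.2 -0.1 -0.3] open 0.999
  shift cm [ 2.26 -1.95  5.3 ] turn [-3.8 11.4 -3.7]
```

```bash
python3 -m handwheel '[1,2.3,-2,5.3,-3.8,11.4,-3.7, 1,2.3,-2,5.3,-3.8,11.4,-3.7, 1,2.3,-2,5.3,-3.8,11.4,-3.7, 1,2.3,-2,5.3,-3.8,11.4,-3.7]' 
python3 -c "
from h import *
print(read_state()['joints'].round(1))
go([526,275,110],tool(27.6,-12))
go([520,272,24.5],tool(27.6,-12))"
```

```text
time_s: 3.0
position: [522.6, 273.8, 109.0]
tool_rot: [-179.9, 12.2, 27.7]
ft_force: [0.1, -0.3, 1.0]
opening: 0.998
grasp_force: 0.0
[2.760e+01 3.760e+01 2.170e+01 8.620e+01 1.000e-01 1.799e+02]
t 3.0 pos [522.6 273.8 109. ] F [ 0.1 -0.3  1. ] open 0.998
  shift cm [ 0.32  0.05 -0.17] turn [-0.1  0.2  0.1]
t 3.0 pos [522.6 273.8 109. ] F [ 0.1 -0.3  1. ] open 0.998
  shift cm [1.48 0.05 8.33] turn [-0.1  0.2  0.1]
```

```bash
python3 -c "
from h import *
go([517.3,270.5,25.3],tool(27.7,-20))"; python3 -m handwheel '[1,1.2,0,8.4,0,-4,0, 1,1.2,0,8.4,0,-8,0, 1,1.2,0,8.4,0,-8,0, 1,1.2,0,8.4,0,-8,0]' 
python3 -c "
from h import *
print(read_state()['joints'].round(1))
go([517.3,270.5,25.3],tool(27.7,-20))"
```

```text
t 3.0 pos [522.6 273.8 109. ] F [ 0.1 -0.3  1. ] open 0.998
  shift cm [1.16 0.06 8.32] turn [-0.1 -7.8 -0. ]
time_s: 3.5
position: [523.0, 273.4, 26.1]
tool_rot: [-179.9, 19.8, 27.6]
ft_force: [0.1, 0.5, -0.3]
opening: 1.002
grasp_force: 0.0
[2.760e+01 4.860e+01 2.720e+01 8.840e+01 1.000e-01 1.799e+02]
t 3.5 pos [523.  273.4  26.1] F [ 0.1  0.5 -0.3] open 1.002
  shift cm [-0.57 -0.    0.3 ] turn [-0.1 -0.2 -0.1]
```

```bash
python3 -m handwheel '[-1,-0.4,0,0.2,0,0,0, -1,-0.4,0,0.2,0,0,0, -1,-0.4,0,0.2,0,0,0, -1,-0.4,0,0.2,0,0,0, -1,-0.4,0,0.2,0,0,0]'; python3 -m handwheel '[-1,0,0,0,0,0,0,-1,0,0,0,0,0,0,-1,0,0,0,0,0,0]'
python3 - <<'E'
from h import *
go([505,265,150],tool(27.7,-20))
cv2.imwrite('pics/s2.png',cv2.resize(grab_frame('side')[200:340,200:400],(800,560)))
E
```

```text
time_s: 4.12
position: [518.1, 271.1, 26.0]
tool_rot: [-179.9, 19.8, 27.6]
ft_force: [-0.9, -1.3, 13.7]
opening: 0.652
grasp_force: 62.1
time_s: 4.5
position: [518.1, 271.1, 26.0]
tool_rot: [-179.9, 19.8, 27.6]
ft_force: [-0.6, -1.5, 14.0]
opening: 0.652
grasp_force: 62.1
t 4.5 pos [518.1 271.1  26. ] F [-0.6 -1.5 14. ] open 0.652
  shift cm [ -5.56  -0.08 -11.17] turn [-0.1 -0.2 -0.1]
```

View pics/s2.png

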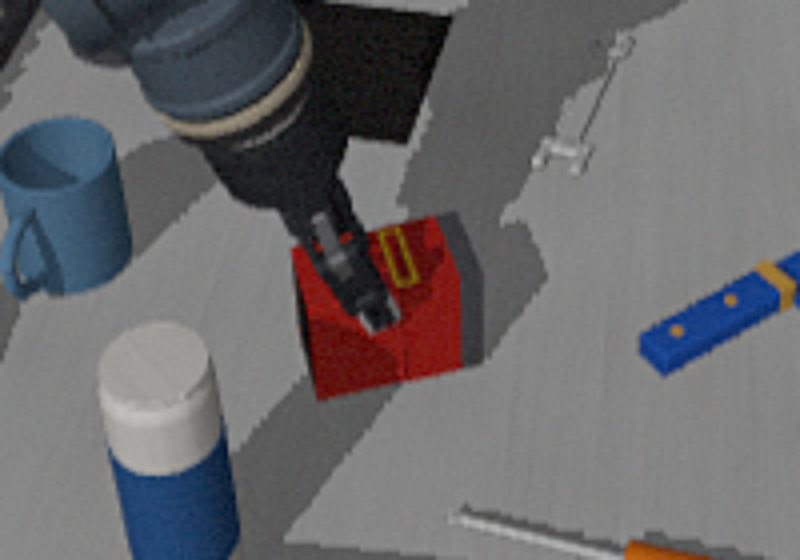

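```bash
python3 -m handwheel '[-1,-2.5,0,-5,0,0,0, -1,-5.6,0,-11.2,0,0,0,-1,-6,0,-15,0,0,0,-1,-6,0,-15,0,0,0]'; 
python3 -c "
from h import *
go([570,50,180],tool(5,20))"
```

```text
time_s: 5.05
position: [514.7, 269.3, 188.6]
tool_rot: [-179.9, 19.5, 27.7]
ft_force: [0.6, -0.0, -8.1]
opening: 0.644
grasp_force: 68.8
t 5.05 pos [514.7 269.3 188.6] F [ 0.6 -0.  -8.1] open 0.644
  shift cm [-4.69 21.99  2.55] turn [-0.2 39.  23.1]
```

```bash
python3 -m handwheel '[-1,-4.7,22,2.5,-0.2,39,23, -1,-4.7,22,2.5,-0.2,39,23,-1,-4.7,22,2.5,-0.2,39,23,-1,-4.7,22,2.5,-0.2,39,23,-1,-4.7,22,2.5,-0.2,39,23]'; 
python3 -c "
from h import *
print(read_state()['joints'].round(1))
go([620,-3,160],tool(5,60))"
```

```text
time_s: 5.68
position: [566.8, 50.8, 176.0]
tool_rot: [179.1, -14.7, 8.0]
ft_force: [2.5, 0.0, -6.6]
opening: 0.644
grasp_force: 68.6
[  5.3   6.5 -14.7  54.1  -0.2 177.3]
t 5.67 pos [566.8  50.8 176. ] F [ 2.5  0.  -6.6] open 0.644
  shift cm [3.96 6.03 2.8 ] turn [-1.  45.3  2.8]
```

```bash
python3 -m handwheel '[-1,4,6,2.8,-1,9,2.8, -1,4,6,2.8,-1,18,2.8,-1,4,6,2.8,-1,27,2.8,-1,4,6,2.8,-1,36,2.8,-1,4,6,2.8,-1,45,2.8]'
python3 - <<'E'
from h import *
print(read_state()['joints'].round(1))
go([634,-6.5,120],tool(5,70))
i=grab_frame('side')
cv2.imwrite('pics/s3.png',cv2.resize(i[80:300,170:430],(780,660))[:600])
E
```

```text
time_s: 6.3
position: [622.9, -0.7, 155.1]
tool_rot: [179.8, -50.3, 5.1]
ft_force: [2.0, -0.8, -7.2]
opening: 0.643
grasp_force: 68.6
[ -3.8  -5.9 -56.3 -10.3   6.7 174.3]
t 6.3 pos [622.9  -0.7 155.1] F [ 2.  -0.8 -7.2] open 0.643
  shift cm [-2.02  0.67  3.06] turn [ 0.  19.7  0.1]
```

View pics/s3.png

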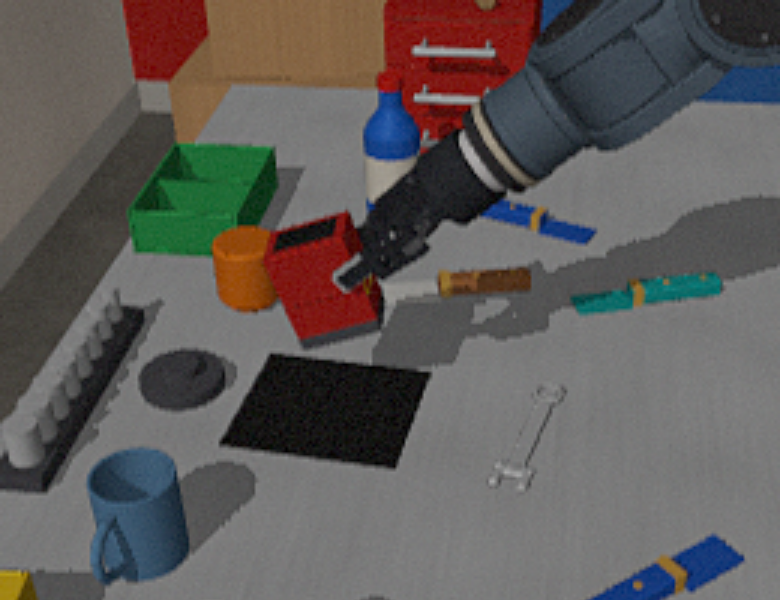

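```bash
python3 -m handwheel '[-1,-2,0.7,3,0,8,0, -1,-2,0.7,3,0,16,0, -1,-2,0.7,3,0,20,0, -1,-2,0.7,3,0,20,0]'
python3 - <<'E'
from h import *
print(read_state()['joints'].round(1))
go([636.7,-7,58],tool(5,70))
E
```

```text
time_s: 6.85
position: [701.3, -16.2, 141.7]
tool_rot: [-179.4, -66.8, 5.3]
ft_force: [1.2, 1.0, -7.8]
opening: 0.643
grasp_force: 69.0
[ -7.3  15.6 -65.1 -56.8  12.1 175. ]
t 6.85 pos [701.3 -16.2 141.7] F [ 1.2  1.  -7.8] open 0.643
  shift cm [-10.2   -1.53  -2.52] turn [-0.9  3.2  0.1]
```

```bash
python3 -c "
from h import *
go([637,-7,85],tool(8,64))"
```

```text
t 6.85 pos [701.3 -16.2 141.7] F [ 1.2  1.  -7.8] open 0.643
  shift cm [-7.71 -1.54 -3.56] turn [ 1.9 -2.8 -1.1]
```

```bash
python3 -m handwheel '[-1,-7.7,-1.5,-3.6,2,-3,-1, -1,-7.7,-1.5,-3.6,2,-3,-1, -1,-7.7,-1.5,-3.6,2,-3,-1]'
python3 - <<'E'
from h import *
print(read_state()['joints'].round(1))
go([637,-7,85],tool(8,64))
E
```

```text
time_s: 7.22
position: [677.1, -15.8, 99.2]
tool_rot: [-178.9, -61.5, 7.8]
ft_force: [-0.0, -0.6, -6.7]
opening: 0.641
grasp_force: 68.9
[ -9.6  15.8 -65.  -51.   16.3 171.5]
t 7.22 pos [677.1 -15.8  99.2] F [-0.  -0.6 -6.7] open 0.641
  shift cm [-3.09 -1.47 -2.69] turn [-0.9  2.5 -0.1]
```

```bash
python3 -c "
from h import *
go([632,2,100],tool(45,64))"
```

```text
t 7.22 pos [677.1 -15.8  99.2] F [-0.  -0.6 -6.7] open 0.641
  shift cm [-1.95 -2.45 -3.71] turn [ 32.    2.2 -17. ]
```

```bash
python3 -m handwheel '[-1,-0.4,-0.5,-0.8,8,0.5,-4, -1,-0.9,-1.1,-1.6,16,1,-8, -1,-1.4,-1.8,-2.6,24,1.5,-13, -1,-2,-2.5,-3.7,32,2,-17, -1,-2,-2.5,-3.7,32,2,-17]'
python3 - <<'E'
from h import *
print(read_state()['joints'].round(1))
go([632,2,62],tool(45,66))
E
```

```text
time_s: 7.85
position: [632.9, 1.8, 101.0]
tool_rot: [179.8, -63.9, 45.3]
ft_force: [0.2, 0.5, -6.9]
opening: 0.64
grasp_force: 69.2
[-27.8  20.1 -44.5  -5.6  59.1 124.9]
t 7.85 pos [632.9   1.8 101. ] F [ 0.2  0.5 -6.9] open 0.64
  shift cm [-3.52 -0.08  1.68] turn [-0.   2.1  0.1]
```

```bash
python3 -m handwheel '[-1,-1.7,0,0.8,0,2,0, -1,-3.5,0,1.7,0,4,0, -1,-3.5,0,1.7,0,5,0, -1,-3.5,0,1.7,0,5,0]'
python3 - <<'E'
from h import *
go([632,2,57],tool(45,68))
i=grab_frame('side')
cv2.imwrite('pics/s4.png',cv2.resize(i[120:260,190:390],(800,560)))
E
```

```text
time_s: 8.35
position: [632.3, 2.5, 61.0]
tool_rot: [-180.0, -68.8, 45.0]
ft_force: [0.4, -0.8, -7.3]
opening: 0.639
grasp_force: 69.2
t 8.35 pos [632.3   2.5  61. ] F [ 0.4 -0.8 -7.3] open 0.639
  shift cm [-0.4   0.02  0.09] turn [-0.  -0.8 -0. ]
```

View pics/s4.png

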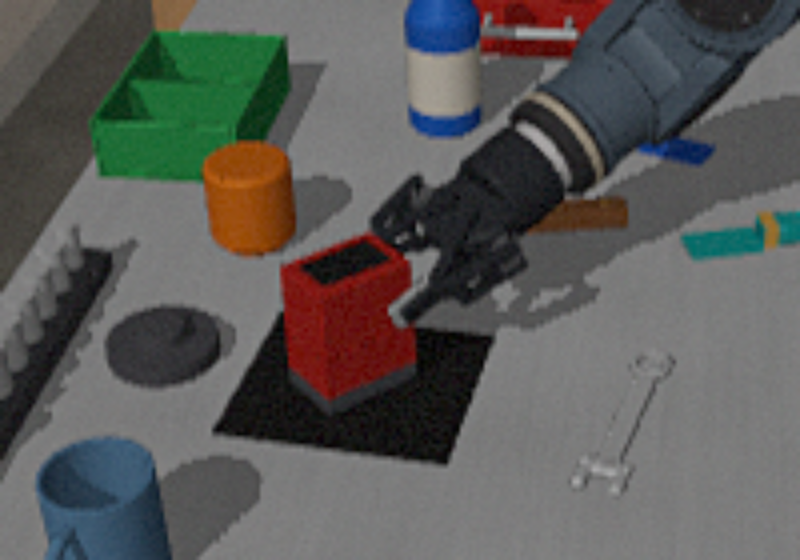

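```bash
python3 -m handwheel '[-1,-0.19,0,0.07,0,0,0,-1,-0.19,0,0.07,0,0,0]'|grep -E 'pos|ft_f'; python3 -m handwheel '[-1,-0.19,0,0.07,0,0,0,-1,-0.19,0,0.07,0,0,0]'|grep -E 'pos|ft_f';python3 -m handwheel '[-1,-0.14,0,0.05,0,0,0,-1,-0.14,0,0.05,0,0,0]'|grep -E 'pos|ft_f'
```

```text
position: [632.5, 2.5, 59.9]
ft_force: [-0.4, -0.3, -7.1]
position: [632.2, 2.5, 57.5]
ft_force: [0.3, -0.2, -6.5]
position: [632.2, 2.5, 56.0]
ft_force: [0.2, -0.3, -6.9]
```

```bash
for i in 1; do python3 -m handwheel '[-1,-0.14,0,0.05,0,0,0,-1,-0.14,0,0.05,0,0,0]'|grep -E 'pos|ft_f';python3 -m handwheel '[-1,-0.14,0,0.05,0,0,0,-1,-0.14,0,0.05,0,0,0]'|grep -E 'pos|ft_f'; done
python3 - <<'E'
from h import *
P=pose('side');i=grab_frame('side');cv2.imwrite('pics/s5.png',cv2.resize(i[160:240,240:340],(800,640),interpolation=2)[:600])
E
```

```text
position: [632.3, 2.5, 54.8]
ft_force: [-0.3, -0.1, -2.8]
position: [632.5, 2.8, 54.8]
ft_force: [-7.7, 0.0, 12.3]
```

View pics/s5.png

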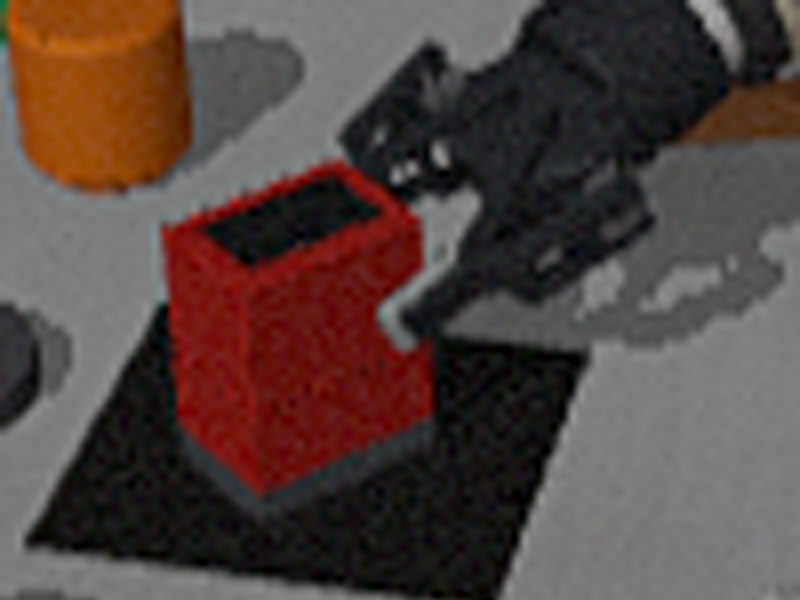

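```bash
python3 -m handwheel '[1,0,0,0,0,0,0,1,0,0,0,0,0,0,1,0,0,0,0,0,0,1,0,0,0,0,0,0]'; python3 -m handwheel '[1,0,0,-3,0,0,0,1,0,0,-6,0,0,0,1,0,0,-9,0,0,0,1,0,0,-12,0,0,0,1,0,0,-12,0,0,0]'
python3 - <<'E'
from h import *
print(read_state()['joints'].round(1))
P=pose('wrist');i=grab_frame('wrist');cv2.imwrite('pics/w3.png',i)
E
```

```text
time_s: 10.2
position: [632.2, 2.4, 53.1]
tool_rot: [-180.0, -68.9, 45.0]
ft_force: [-0.1, -0.8, -0.2]
opening: 1.001
grasp_force: 0.0
time_s: 10.82
position: [553.0, -78.5, 97.1]
tool_rot: [-180.0, -68.9, 44.9]
ft_force: [1.4, -0.8, -0.7]
opening: 0.997
grasp_force: 0.0
[-43.4  24.7 -39.2  21.7  68.8  94.7]
```

View pics/w3.png

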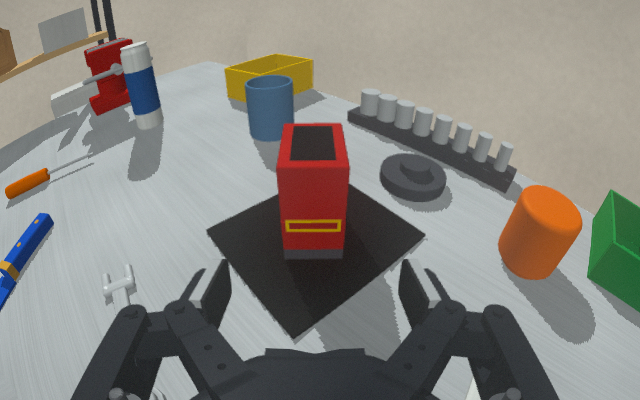

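Run:
```python
from h import *
Ps=pose('scene');Pd=pose('side');a=grab_frame('scene');b=grab_frame('side')
P=pose('wrist');w=grab_frame('wrist')
cv2.imwrite('pics/a6.png',a);cv2.imwrite('pics/b6.png',b);cv2.imwrite('pics/w6.png',w)
h=cv2.cvtColor(w,cv2.COLOR_BGR2HSV)
y=cv2.inRange(h,(22,120,90),(35,255,255));y[:200]=0;y[250:]=0;y[:,:270]=0;y[:,360:]=0
c=max(cv2.findContours(y,0,2)[0],key=cv2.contourArea);x=cv2.minAreaRect(c);bp=cv2.boxPoints(x)
l=bp[bp[:,0].argsort()];L=l[:2].mean(0);Rr=l[2:].mean(0)
p,q=onz(P,L,49),onz(P,Rr,49);print('slot wrist',x,p,q,(p+q)/2,'yaw',np.degrees(np.arctan2(*(p-q)[1::-1]))-90)
for uv in((284,257),(344,258)):print('foot front',onz(P,uv,4))
for n,i,PP in(('scene',a,Ps),('side',b,Pd)):
    C=proj(PP,[622,-8,60]).astype(int);h=cv2.cvtColor(i,cv2.COLOR_BGR2HSV)
    r=cv2.inRange(h,(0,130,50),(8,255,255))|cv2.inRange(h,(172,130,50),(180,255,255))
    m=np.zeros_like(r);m[C[1]-50:C[1]+50,C[0]-50:C[0]+50]=255;r&=m
    d=max(cv2.findContours(r,0,2)[0],key=cv2.contourArea)
    Q=cv2.approxPolyDP(cv2.convexHull(d),3,True)[:,0]
    for k in Q: print(n,k,'z109',onz(PP,k,109).round(1)[:2],'z14',onz(PP,k,14).round(1)[:2])
```

```text
slot wrist ((314.0, 226.0), (10.0, 54.0), 90.0) [577.34602736 -20.13286418  49.        ] [610.13914377 -52.86251652  49.        ] [593.74258556 -36.49769035  49.        ] yaw 45.055495550640074
foot front [575.35734252 -13.80116835   4.        ]
foot front [615.5006718  -55.66080542   4.        ]
scene [313 206] z109 [584.4 -17.6] z14 [498.3 -30.3]
scene [333 223] z109 [635.4  41.2] z14 [555.2  35.4]
scene [332 243] z109 [699.2  45.9] z14 [626.4  40.6]
scene [317 252] z109 [731.   13.3] z14 [661.9   4.2]
scene [299 215] z109 [620.8 -48.9] z14 [538.8 -65.3]
side [282 180] z109 [614.  -47.6] z14 [ 648.3 -193.6]
side [291 187] z109 [580.2 -12.7] z14 [ 609.5 -153.6]
side [293 211] z109 [554.3 102.7] z14 [579.8 -21.1]
side [271 221] z109 [604.4 152.1] z14 [637.3  35.5]
side [262 212] z109 [637.1 116.5] z14 [674.7  -5.4]
side [260 189] z109 [669.    7.6] z14 [ 711.4 -130.3]
```

```bash
python3 -c "
from h import *
go([500,-170,150],tool(30,20))"
```

```text
t 11.03 pos [553.2 -76.2  96. ] F [-0.6 -0.1 -0.4] open 1.0
  shift cm [  1.29   2.86 -11.64] turn [-10.9 -48.6  11.1]
```

```bash
python3 -m handwheel '[1,1.3,2.9,-11.6,-11,-49,11,1,1.3,2.9,-11.6,-11,-49,11,1,1.3,2.9,-11.6,-11,-49,11,1,1.3,2.9,-11.6,-11,-49,11,1,1.3,2.9,-11.6,-11,-49,11]' |grep pos; python3 -c "
from h import *
go([492,-254,110],tool(13.2,0))"
```

```text
position: [501.1, -170.8, 151.4]
t 11.65 pos [ 501.1 -170.8  151.4] F [ 0.7 -0.9 -2. ] open 1.001
  shift cm [-6.03  6.73  2.33] turn [ -2.4 -19.3  16.5]
```

```bash
python3 -m handwheel '[1,-6,6.7,2.3,-2.4,-19.3,16.5,1,-6,6.7,2.3,-2.4,-19.3,16.5,1,-6,6.7,2.3,-2.4,-19.3,16.5,1,-6,6.7,2.3,-2.4,-19.3,16.5,1,-6,6.7,2.3,-2.4,-19.3,16.5]' |grep pos
python3 - <<'E'
from h import *
s=read_state();print(s['tool_rot'].round(2))
P=pose('wrist');w=grab_frame('wrist');cv2.imwrite('pics/w7.png',w)
h=cv2.cvtColor(w,cv2.COLOR_BGR2HSV)
exp=[proj(P,p).round() for p in((492,-254,20),(429,-268,20),(599,-229,4))];print(exp)
r=cv2.inRange(h,(5,90,40),(20,255,255))   # wood
k=exp[0].astype(int);m=np.zeros_like(r);cv2.line(m,tuple(map(int,exp[0])),tuple(map(int,exp[1])),255,60);r&=m
c=max(cv2.findContours(r,0,2)[0],key=cv2.contourArea);q=cv2.minAreaRect(c);b=cv2.boxPoints(q);print(q)
for x in b: print('handle',x.round(),onz(P,x,20).round(1))
# blade: bright, unsaturated, near line
g=cv2.inRange(h,(0,0,190),(180,40,255));m[:]=0;cv2.line(m,tuple(map(int,exp[0])),tuple(map(int,exp[2])),255,70);g&=m
c=max(cv2.findContours(g,0,2)[0],key=cv2.contourArea);q=cv2.minAreaRect(c);b=cv2.boxPoints(q);print(q)
for x in b: print('blade',x.round(),onz(P,x,4).round(1))
E
```

```text
position: [491.8, -252.6, 108.5]
[-179.72   -0.24   13.44]
[array([315., 195.]), array([314., 260.]), array([316.,  70.])]
((323.0, 212.0), (28.0, 94.0), 0.0)
handle [309. 259.] [ 428.7 -262.8   20. ]
handle [309. 165.] [ 517.3 -242.3   20. ]
handle [337. 165.] [ 522.9 -265.7   20. ]
handle [337. 259.] [ 434.8 -289.    20. ]Traceback (most recent call last):
  File "<stdin>", line 12, in <module>
ValueError: max() iterable argument is empty
```

View pics/w7.png

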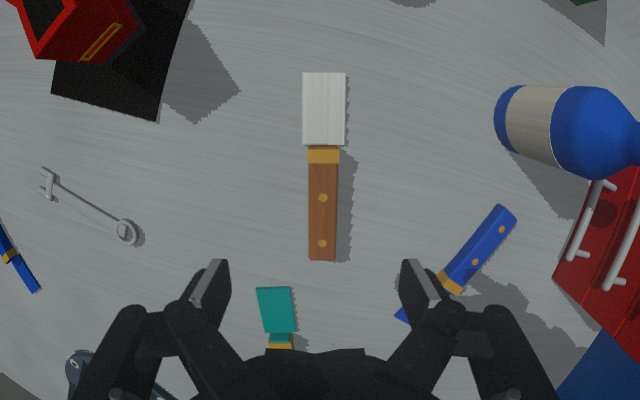

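Run:
```python
from h import *
P=pose('wrist')
t=onz(P,(324.5,73),4);b=onz(P,(325.5,146),4);h=onz(P,(322.5,260),20);h2=onz(P,(323,165),20)
print(t,b,h,h2);d=(t-h)[:2];yaw=np.degrees(np.arctan2(d[1],d[0]));u=d/np.hypot(*d);print(yaw,np.hypot(*d),'origin',t[:2]-110*u, h[:2]+65*u)
o=(t[:2]-110*u+h[:2]+65*u)/2
go([*o,60],tool(yaw,0));go([*o,5],tool(yaw,0))
```

```text
[ 597.97509594 -237.03169676    4.        ] [ 534.30110899 -253.35854089    4.        ] [ 430.23829606 -275.89997753   20.        ] [ 519.82522331 -254.21104694   20.        ]
13.046427045807796 172.18123382577343 origin [ 490.81447468 -261.86315365] [ 493.56048135 -261.22684392]
t 12.32 pos [ 491.5 -252.8  108.8] F [-0.6  0.2 -0.5] open 0.997
  shift cm [-0.16  0.89  4.87] turn [-0.3 -0.2  0.4]
t 12.32 pos [ 491.5 -252.8  108.8] F [-0.6  0.2 -0.5] open 0.997
  shift cm [-0.18  0.91 10.37] turn [-0.3 -0.2  0.4]
```

```bash
python3 -m handwheel '[1,-0.1,0.9,5,-0.3,-0.2,0.4,1,-0.1,0.9,8,-0.3,-0.2,0.4,1,-0.1,0.9,10.4,-0.3,-0.2,0.4,1,-0.1,0.9,10.4,-0.3,-0.2,0.4,1,-0.1,0.9,10.4,-0.3,-0.2,0.4]'; python3 -m handwheel '[-1,0,0,0,0,0,0,-1,0,0,0,0,0,0,-1,0,0,0,0,0,0,-1,0,0,0,0,0,0,-1,0,0,0,0,0,0]';python3 -m handwheel '[-1,0,0,0,0,0,0,-1,0,0,0,0,0,0,-1,0,0,0,0,0,0]'
```

```text
time_s: 12.95
position: [493.3, -261.8, 6.0]
tool_rot: [179.9, -0.0, 13.0]
ft_force: [-0.1, 0.1, -0.2]
opening: 1.001
grasp_force: 0.0
time_s: 13.58
position: [492.9, -261.5, 4.7]
tool_rot: [180.0, 0.0, 13.0]
ft_force: [0.3, -0.3, -0.0]
opening: 0.001
grasp_force: 0.0
time_s: 13.95
position: [492.9, -261.5, 4.7]
tool_rot: [180.0, 0.0, 13.0]
ft_force: [0.1, 0.2, -0.1]
opening: -0.001
grasp_force: 0.0
```

```bash
cat > sc.py <<'E'
from h import *
def blob(m,minA=8):
    n,l,s,c=cv2.connectedComponentsWithStats(m);return [(tuple(s[i]),c[i].round(1)) for i in range(1,n) if s[i][4]>minA]
def look(zh=20):
    for n in('scene','side','wrist'):
        P=pose(n);i=grab_frame(n);cv2.imwrite(f'pics/{n}_x{read_state()["time_s"]:.2f}.png',i)
        h=cv2.cvtColor(i,cv2.COLOR_BGR2HSV);r=cv2.inRange(h,(5,90,40),(22,255,255))
        for s,c in blob(r,25):
            p=onz(P,c,zh)
            if 350<p[0]<680 and -330<p[1]<30:
                m=np.zeros_like(r);x,y,w,hh,_=s;m[y:y+hh,x:x+w]=r[y:y+hh,x:x+w]
                q=cv2.boxPoints(cv2.minAreaRect(cv2.findNonZero(m)))
                print(n,s,p.round(1)[:2],[onz(P,k,zh).round(0)[:2].tolist() for k in q])
if __name__=='__main__': look()
E
python3 sc.py; python3 -c "
from h import *
s=read_state();print(s['opening'],s['grasp_force'],s['ft_force'])"
```

```text
scene (np.int32(233), np.int32(184), np.int32(10), np.int32(26), np.int32(147)) [ 509.4 -253.2] [[548.0, -259.0], [445.0, -282.0], [443.0, -257.0], [546.0, -234.0]]
side (np.int32(316), np.int32(169), np.int32(31), np.int32(10), np.int32(228)) [ 483.6 -244.6] [[538.0, -263.0], [432.0, -281.0], [427.0, -227.0], [531.0, -209.0]]
wrist (np.int32(285), np.int32(168), np.int32(52), np.int32(91), np.int32(3911)) [ 516.8 -254.6] [[536.0, -237.0], [541.0, -263.0], [490.0, -276.0], [484.0, -247.0]]
wrist (np.int32(310), np.int32(325), np.int32(10), np.int32(7), np.int32(53)) [ 434.5 -275.9] [[437.0, -272.0], [438.0, -278.0], [433.0, -279.0], [432.0, -273.0]]
0.004677601861683522 0.0 [0.18072168 0.60425084 0.71807677]
```

```bash
ls pics
python3 - <<'E'
from h import *
from sc import blob
P=pose('wrist');s=read_state();A=eul(s['tool_rot'])
for z in(0,-10,-20,-30,-40): print('tool z',z,proj(P,s['position']+A@np.array([0,0,z])).round(), proj(P,s['position']+A@np.array([11,0,z])).round())
u=np.array([.974,.226,0]);o=np.array([492,-261.5,20])
for k in(-65,-20,-11,0,11,30,45):print(k,proj(P,o+k*u).round())
for n in('a6','b6'):
    h=cv2.cvtColor(cv2.imread(f'pics/{n}.png'),cv2.COLOR_BGR2HSV);r=cv2.inRange(h,(5,90,40),(22,255,255));PP=pose('scene' if n=='a6' else 'side')
    for S,c in blob(r,25):
        p=onz(PP,c,20)
        if 350<p[0]<680 and -330<p[1]<-100: print(n,[int(x) for x in S],c,p.round(1))
import glob
f=sorted(glob.glob('pics/wrist_x*'))[-1];i=cv2.imread(f)
for y in range(160,345,12): print(y,i[y,311].tolist(),i[y,290].tolist())
E
```

```text
a6.png
b6.png
s2.png
s3.png
s4.png
s5.png
scene0.png
scene_x14.00.png
side0.png
side_x14.05.png
w1.png
w2.png
w3.png
w6.png
w7.png
wrist0.png
wrist_x14.10.png
z.png
tool z 0 [313. 238.] [313. 221.]
tool z -10 [313. 245.] [313. 228.]
tool z -20 [313. 253.] [313. 235.]
tool z -30 [313. 262.] [313. 243.]
tool z -40 [312. 272.] [312. 253.]
-65 [313. 335.]
-20 [313. 280.]
-11 [313. 267.]
0 [312. 251.]
11 [312. 233.]
30 [312. 201.]
45 [312. 173.]
a6 [233, 182, 10, 28, 183] [237.9 196.1] [ 495.4 -257.3   20. ]
b6 [316, 170, 9, 9, 53] [318.8 173.9] [ 524.6 -237.5   20. ]
b6 [330, 170, 17, 8, 76] [338.9 174.2] [ 454.2 -243.    20. ]
160 [156, 158, 156] [153, 157, 153]
172 [50, 67, 95] [48, 63, 90]
184 [49, 115, 150] [52, 116, 153]
196 [56, 119, 154] [50, 116, 151]
208 [46, 74, 114] [47, 76, 113]
220 [45, 74, 114] [47, 76, 115]
232 [48, 75, 114] [47, 76, 116]
244 [45, 86, 122] [45, 73, 113]
256 [67, 64, 63] [39, 70, 104]
268 [59, 59, 57] [43, 42, 40]
280 [53, 52, 50] [36, 39, 36]
292 [51, 49, 50] [38, 34, 31]
304 [30, 31, 29] [30, 29, 30]
316 [27, 28, 29] [28, 24, 24]
328 [30, 50, 78] [29, 28, 24]
340 [127, 128, 122] [23, 23, 21]
```

Run:
```python
import cv2
i=cv2.imread('pics/wrist_x14.10.png')
for y in range(204,300,8): print(y,[int(i[y,x].mean()) for x in range(215,415,10)], [int(i[y,x][2])-int(i[y,x][0]) for x in range(265,360,10)])
from h import *
print(read_state()['joints'].round(1))
```

```text
204 [131, 129, 127, 126, 129, 130, 127, 130, 75, 77, 77, 76, 93, 94, 93, 129, 132, 131, 135, 135] [-4, -3, -4, 61, 61, 64, 65, -4, -1, -3]
212 [130, 130, 129, 130, 132, 127, 127, 129, 75, 74, 74, 80, 92, 94, 96, 135, 133, 137, 134, 133] [-5, -5, -4, 63, 60, 63, 64, -2, -3, -2]
220 [127, 128, 131, 129, 126, 132, 130, 129, 75, 75, 75, 78, 93, 89, 92, 133, 134, 132, 135, 136] [-4, -4, -3, 67, 62, 62, 67, -1, -3, -2]
228 [129, 127, 127, 124, 128, 129, 131, 124, 77, 76, 74, 76, 93, 90, 92, 138, 135, 132, 130, 134] [-6, -5, -5, 65, 64, 62, 68, 0, -2, -3]
236 [130, 128, 128, 128, 128, 128, 123, 125, 77, 79, 72, 77, 94, 95, 96, 132, 130, 128, 134, 132] [-5, -6, -5, 67, 66, 64, 65, -1, -2, -1]
244 [129, 129, 128, 127, 127, 128, 133, 127, 80, 81, 73, 74, 94, 93, 125, 130, 132, 133, 138, 130] [-7, -7, -5, 66, 66, 62, 67, -3, -4, -3]
252 [131, 132, 124, 128, 131, 129, 128, 131, 73, 89, 34, 90, 89, 88, 87, 130, 133, 130, 134, 134] [-5, -4, -5, 67, -3, 1, -4, -3, -4, -2]
260 [127, 128, 128, 127, 132, 126, 128, 129, 33, 90, 33, 86, 35, 95, 94, 93, 92, 124, 132, 134] [-5, -6, -6, -1, -3, 2, -3, -1, 1, -5]
268 [130, 129, 126, 127, 126, 131, 129, 118, 45, 89, 33, 89, 35, 89, 91, 93, 93, 97, 99, 131] [-4, -5, -6, 1, -5, 1, -3, 0, -4, -3]
276 [128, 130, 132, 125, 130, 126, 127, 34, 30, 90, 34, 86, 29, 80, 93, 92, 95, 93, 90, 97] [-5, -9, -2, -3, -3, 5, -5, 2, -3, -3]
284 [127, 131, 131, 131, 125, 130, 130, 34, 36, 88, 27, 89, 30, 24, 114, 90, 95, 95, 92, 95] [-6, -5, -1, -5, -2, 1, -2, 0, -4, -4]
292 [131, 128, 127, 81, 128, 130, 129, 31, 33, 28, 30, 31, 33, 29, 132, 132, 89, 74, 94, 97] [-6, -5, -2, -4, 3, 0, -4, -4, -1, -3]
[-27.9  25.4 -12.9  51.7  -0.  139.1]
```

Run:
```python
from h import *
s=read_state();A=eul(s['tool_rot'])
for n,f in(('scene','scene_x14.00'),('side','side_x14.05')):
    P=pose(n);i=cv2.imread(f'pics/{f}.png')
    for z in range(-80,20,5):
        u=proj(P,s['position']+A@np.array([0,0,z]));k=i[int(round(u[1])),int(round(u[0]))];print(n,z,u.round(),k.tolist())
```

```text
scene -80 [234. 180.] [78, 76, 74]
scene -75 [234. 181.] [63, 62, 61]
scene -70 [234. 182.] [56, 53, 49]
scene -65 [234. 183.] [51, 49, 49]
scene -60 [235. 185.] [77, 78, 76]
scene -55 [235. 186.] [93, 91, 89]
scene -50 [235. 187.] [88, 88, 85]
scene -45 [235. 188.] [84, 83, 83]
scene -40 [236. 190.] [111, 109, 107]
scene -35 [236. 191.] [100, 100, 98]
scene -30 [236. 192.] [94, 93, 93]
scene -25 [236. 193.] [86, 86, 90]
scene -20 [237. 194.] [86, 108, 129]
scene -15 [237. 195.] [77, 114, 144]
scene -10 [237. 197.] [71, 95, 127]
scene -5 [237. 198.] [71, 90, 123]
scene 0 [237. 199.] [68, 88, 122]
scene 5 [238. 200.] [65, 85, 117]
scene 10 [238. 201.] [69, 89, 119]
scene 15 [238. 202.] [71, 98, 130]
side -80 [329. 155.] [29, 27, 25]
side -75 [329. 156.] [17, 30, 26]
side -70 [329. 157.] [29, 25, 20]
side -65 [329. 159.] [25, 21, 25]
side -60 [329. 160.] [6, 15, 2]
side -55 [329. 161.] [3, 3, 8]
side -50 [328. 162.] [26, 25, 29]
side -45 [328. 164.] [33, 29, 33]
side -40 [328. 165.] [35, 36, 33]
side -35 [328. 166.] [3, 4, 0]
side -30 [328. 167.] [42, 42, 41]
side -25 [328. 169.] [121, 121, 128]
side -20 [328. 170.] [72, 93, 120]
side -15 [328. 171.] [40, 96, 134]
side -10 [328. 172.] [38, 87, 125]
side -5 [328. 173.] [44, 70, 110]
side 0 [328. 175.] [38, 69, 110]
side 5 [328. 176.] [41, 73, 115]
side 10 [328. 177.] [43, 64, 94]
side 15 [328. 178.] [103, 102, 102]
```

```bash
python3 -m handwheel '[1,0,0,0,0,0,0,1,0,0,0,0,0,0,1,0,0,0,0,0,0,1,0,0,0,0,0,0,1,0,0,0,0,0,0]' | grep opening; python3 -m handwheel '[1,0,0,1,0,0,0,1,0,0,2,0,0,0,1,0,0,2.5,0,0,0,1,0,0,2.5,0,0,0]'|grep -E 'pos|ft'; python3 -m handwheel '[-1,0,0,0,0,0,0,-1,0,0,0,0,0,0,-1,0,0,0,0,0,0,-1,0,0,0,0,0,0,-1,0,0,0,0,0,0]'
```

```text
opening: 0.999
position: [492.5, -261.3, -20.9]
ft_force: [-0.7, 0.1, -0.1]
time_s: 15.85
position: [493.2, -261.6, -19.9]
tool_rot: [180.0, 0.0, 13.0]
ft_force: [-0.1, 0.6, 5.8]
opening: 0.28
grasp_force: 59.7
```

```bash
python3 -m handwheel '[-1,0,0,-3,0,0,0,-1,0,0,-7,0,0,0,-1,0,0,-8,0,0,0,-1,0,0,-8,0,0,0]'; python3 -c "
from h import *
go([470.4,-159.4,60],tool(45,0))"
```

```text
time_s: 16.35
position: [493.2, -261.6, 59.7]
tool_rot: [180.0, 0.0, 13.0]
ft_force: [0.8, 0.3, -1.8]
opening: 0.286
grasp_force: 59.4
t 16.35 pos [ 493.2 -261.6   59.7] F [ 0.8  0.3 -1.8] open 0.286
  shift cm [  0.07 -10.47  -0.04] turn [  0.   0. -32.]
```

```bash
python3 -m handwheel '[-1,0,-3,0,0,0,-8,-1,0,-6,0,0,0,-16,-1,0,-9,0,0,0,-24,-1,0,-10.5,0,0,0,-32,-1,0,-10.5,0,0,0,-32]'|grep -E 'pos|rot|ft'
python3 - <<'E'
from h import *
go([503,-126.8,27.1],tool(45,0))
# look at scraper from wrist + side
P=pose('wrist');s=read_state();w=grab_frame('wrist');cv2.imwrite('pics/w8.png',w)
h=cv2.cvtColor(w,cv2.COLOR_BGR2HSV);A=eul(s['tool_rot'])
tl=proj(P,s['position']+A@np.array([109,0,-18.]));bs=proj(P,s['position']+A@np.array([60,0,-18.]));print('exp tip',tl,bs)
for f in(0.2,.4,.6,.8):
    y=int(bs[1]+(tl[1]-bs[1])*f); print(y,[int(w[y,x].mean()) for x in range(270,360,3)])
x=int(tl[0]);print('col',[(y,int(w[y,x].mean())) for y in range(int(tl[1])-24,int(tl[1])+24,2)])
E
```

```text
position: [468.4, -158.2, 58.4]
tool_rot: [-179.9, 0.1, 45.0]
ft_force: [-0.8, -2.0, -1.8]
t 16.98 pos [ 468.4 -158.2   58.4] F [-0.8 -2.  -1.8] open 0.283
  shift cm [4.67 0.23 3.12] turn [-0.1  0.1  0. ]
exp tip [313.31269692  45.26158428] [313.40495207 142.76890389]
123 [128, 134, 158, 161, 159, 153, 155, 156, 151, 152, 157, 156, 155, 156, 153, 158, 154, 153, 153, 160, 157, 156, 156, 155, 153, 151, 155, 161, 131, 95]
103 [133, 147, 160, 163, 158, 154, 157, 159, 153, 159, 156, 155, 157, 155, 155, 158, 157, 157, 158, 161, 158, 159, 158, 159, 158, 153, 160, 163, 96, 96]
84 [130, 151, 163, 161, 161, 158, 159, 158, 157, 159, 159, 157, 156, 156, 158, 159, 157, 153, 160, 162, 159, 160, 159, 159, 160, 157, 159, 164, 88, 92]
64 [128, 148, 162, 166, 164, 160, 161, 157, 157, 160, 162, 162, 156, 157, 156, 162, 157, 157, 162, 164, 158, 161, 158, 160, 161, 157, 163, 165, 93, 92]
col [(21, 24), (23, 27), (25, 20), (27, 24), (29, 25), (31, 29), (33, 32), (35, 22), (37, 29), (39, 32), (41, 33), (43, 32), (45, 144), (47, 162), (49, 163), (51, 162), (53, 162), (55, 161), (57, 161), (59, 161), (61, 159), (63, 161), (65, 160), (67, 160)]
```

```bash
python3 -m handwheel '[-1,1,0.2,1,0,0.1,0,-1,2,0.2,2.2,0,0.1,0,-1,4.6,0.2,3.1,0,0.1,0,-1,4.6,0.2,3.1,0,0.1,0,-1,4.6,0.2,3.1,0,0.1,0]'|grep -E 'pos|rot|ft'
python3 - <<'E'
from h import *
go([503,-126.8,27.1],tool(45,0))
a=grab_frame('side');cv2.imwrite('pics/b9.png',a);P=pose('side');h=cv2.cvtColor(a,40)
y=cv2.inRange(h,(20,100,60),(36,255,255));C=proj(P,[594,-36,49]).astype(int)
print('slot exp',C,[ (x,yy) for yy,x in np.argwhere(y[C[1]-15:C[1]+15,C[0]-25:C[0]+25])[:60:4]+[C[1]-15,C[0]-25]])
P=pose('wrist');w=grab_frame('wrist');cv2.imwrite('pics/w9.png',w);s=read_state();A=eul(s['tool_rot'])
h=cv2.cvtColor(w,40);r=cv2.inRange(h,(0,150,50),(8,255,255))|cv2.inRange(h,(172,150,50),(180,255,255));r[200:]=0
d=max(cv2.findContours(r,0,2)[0],key=cv2.contourArea);print('red',cv2.approxPolyDP(cv2.convexHull(d),3,True)[:,0].tolist())
c=np.array([622.5,-7.3,109]);u=np.array([.7071,.7071,0]);n=np.array([-.7071,.7071,0])
print('exp',[proj(P,c+i*40*u+j*28*n).round().tolist() for i in(-1,1) for j in(-1,1)])
E
```

```text
position: [503.1, -128.0, 28.0]
tool_rot: [-180.0, -0.0, 44.9]
ft_force: [-0.0, -0.3, -1.8]
t 17.65 pos [ 503.1 -128.    28. ] F [-0.  -0.3 -1.8] open 0.282
  shift cm [ 0.08 -0.09  0.09] turn [-0.  -0.  -0.1]
slot exp [288 198] [(np.int64(310), np.int64(183))]
red [[370, 1], [361, 18], [265, 20], [253, 5], [253, 0]]
exp [[400.0, -46.0], [218.0, -44.0], [382.0, -190.0], [238.0, -188.0]]
```

```bash
python3 -m handwheel '[-1,0.5,-0.07,0.09,0,0,0,-1,1.2,-0.07,0.09,0,0,0,-1,1.8,-0.07,0.09,0,0,0,-1,1.8,-0.07,0.09,0,0,0]'|grep -E 'pos|rot|ft'; python3 -m handwheel '[-1,0.3,0,0,0,0,0,-1,0.6,0,0,0,0,0,-1,0.9,0,0,0,0,0,-1,0.9,0,0,0,0,0]'|grep -E 'pos|rot|ft'; python3 -c "
from h import *
go([503+24*.7071,-126.8+24*.7071,27.1],tool(45,0))"
```

```text
position: [516.0, -114.5, 27.7]
tool_rot: [180.0, -0.1, 45.0]
ft_force: [0.2, -0.3, -1.4]
position: [522.1, -108.3, 27.7]
tool_rot: [180.0, -0.1, 45.0]
ft_force: [0.5, -0.2, -1.8]
t 18.75 pos [ 522.1 -108.3   27.7] F [ 0.5 -0.2 -1.8] open 0.281
  shift cm [-0.26 -0.05  0.06] turn [ 0.  -0.1 -0. ]
```

```bash
python3 -m handwheel '[-1,0.5,-0.04,0.05,0,0,0,-1,1,-0.04,0.05,0,0,0,-1,1.5,-0.04,0.05,0,0,0,-1,1.5,-0.04,0.05,0,0,0]'|grep -E 'pos|ft'; python3 -m handwheel '[-1,0.5,0,0,0,0,0,-1,1,0,0,0,0,0,-1,1.5,0,0,0,0,0,-1,1.5,0,0,0,0,0]'|grep -E 'pos|ft'; python3 -m handwheel '[-1,0.4,0,0,0,0,0,-1,0.8,0,0,0,0,0,-1,1.2,0,0,0,0,0,-1,1.2,0,0,0,0,0]'|grep -E 'pos|rot|ft'
```

```text
position: [532.6, -97.3, 27.2]
ft_force: [0.3, 0.2, -1.5]
position: [543.2, -86.7, 27.2]
ft_force: [-0.0, -0.9, -1.6]
position: [551.6, -78.3, 27.2]
tool_rot: [-180.0, -0.1, 45.0]
ft_force: [-0.1, -0.4, -1.4]
```

```bash
python3 -m handwheel '[-1,0.2,0,0,0,0,0,-1,0.2,0,0,0,0,0]'|grep -E 'pos|ft'; python3 -m handwheel '[-1,0.2,0,0,0,0,0,-1,0.2,0,0,0,0,0]'|grep -E 'pos|ft';  python3 -m handwheel '[-1,0.1,0,0,0,0,0,-1,0.1,0,0,0,0,0]'|grep -E 'pos|ft'
python3 - <<'E'
from h import *
P=pose('wrist');s=read_state();w=grab_frame('wrist');cv2.imwrite('pics/w10.png',w);A=eul(s['tool_rot'])
h=cv2.cvtColor(w,40)
# blade visible length ahead of the handle: profile up the centre column
for x in(295,313,330): print(x,[(y,w[y,x].tolist()) for y in range(60,180,5)])
for k in(40,45,50,55,60):print(k,proj(P,s['position']+A@np.array([k-.7,0,-17.])).round(), proj(P,s['position']+A@np.array([k-.7,0,-37.])).round())
E
```

```text
position: [552.9, -77.1, 27.3]
ft_force: [-0.5, -1.1, -1.6]
position: [554.3, -75.6, 27.3]
ft_force: [0.0, 0.2, -2.1]
position: [555.0, -75.0, 27.2]
ft_force: [-1.2, -0.4, -1.2]
295 [(60, [33, 34, 38]), (65, [33, 36, 41]), (70, [34, 34, 40]), (75, [28, 30, 39]), (80, [35, 32, 38]), (85, [31, 35, 42]), (90, [35, 37, 45]), (95, [28, 29, 37]), (100, [36, 37, 45]), (105, [37, 39, 47]), (110, [30, 28, 40]), (115, [32, 35, 43]), (120, [35, 34, 46]), (125, [30, 31, 43]), (130, [35, 37, 47]), (135, [33, 30, 45]), (140, [33, 35, 50]), (145, [36, 42, 55]), (150, [37, 36, 60]), (155, [28, 32, 188]), (160, [24, 33, 188]), (165, [29, 37, 188]), (170, [34, 38, 190]), (175, [25, 35, 188])]
313 [(60, [31, 32, 37]), (65, [32, 34, 37]), (70, [32, 31, 35]), (75, [27, 30, 33]), (80, [31, 31, 34]), (85, [34, 32, 39]), (90, [33, 35, 42]), (95, [37, 36, 43]), (100, [35, 38, 43]), (105, [37, 37, 45]), (110, [31, 33, 41]), (115, [36, 35, 46]), (120, [34, 35, 48]), (125, [31, 33, 41]), (130, [33, 36, 47]), (135, [33, 35, 47]), (140, [36, 34, 49]), (145, [30, 29, 48]), (150, [35, 35, 81]), (155, [30, 37, 189]), (160, [27, 35, 186]), (165, [28, 35, 187]), (170, [26, 33, 186]), (175, [32, 35, 187])]
330 [(60, [31, 30, 38]), (65, [33, 36, 41]), (70, [38, 37, 43]), (75, [35, 36, 45]), (80, [31, 33, 40]), (85, [35, 36, 44]), (90, [39, 37, 43]), (95, [40, 39, 46]), (100, [33, 33, 39]), (105, [33, 33, 42]), (110, [35, 37, 48]), (115, [31, 32, 41]), (120, [30, 33, 44]), (125, [30, 32, 44]), (130, [36, 36, 50]), (135, [36, 34, 51]), (140, [34, 33, 49]), (145, [35, 33, 52]), (150, [27, 29, 76]), (155, [32, 33, 187]), (160, [20, 28, 184]), (165, [26, 34, 186]), (170, [28, 36, 186]), (175, [32, 41, 187])]
40 [313. 182.] [313. 193.]
45 [313. 173.] [313. 183.]
50 [313. 163.] [313. 172.]
55 [313. 154.] [313. 161.]
60 [313. 144.] [313. 150.]
```

```bash
for k in 1 ; do python3 -m handwheel '[-1,0.1,0,0,0,0,0,-1,0.1,0,0,0,0,0]'|grep -E 'pos|ft'; python3 -m handwheel '[-1,0.1,0,0,0,0,0,-1,0.1,0,0,0,0,0]'|grep -E 'pos|ft'; done
python3 - <<'E'
from h import *
s=read_state();P=pose('wrist');w=grab_frame('wrist');h=cv2.cvtColor(w,40)
x=313;print([(y,w[y,x].tolist()) for y in range(178,235,3)])
# stand red front-top edge row vs expected
for U in(393,395,397,399):
    p=np.array([.7071*(U+445.3),.7071*(U-445.3)]);print(U,proj(P,[*p,109]).round(1),proj(P,[*p,51]).round(1))
E
```

```text
position: [555.7, -74.2, 27.2]
ft_force: [0.1, 0.5, -1.8]
position: [556.4, -73.5, 27.3]
ft_force: [0.8, 0.7, -1.5]
[(178, [28, 33, 187]), (181, [27, 34, 188]), (184, [22, 32, 165]), (187, [28, 48, 113]), (190, [42, 95, 129]), (193, [49, 120, 159]), (196, [50, 122, 159]), (199, [48, 119, 157]), (202, [50, 123, 160]), (205, [56, 123, 161]), (208, [56, 124, 162]), (211, [50, 121, 158]), (214, [50, 122, 158]), (217, [46, 77, 120]), (220, [48, 77, 120]), (223, [47, 79, 121]), (226, [46, 77, 118]), (229, [44, 76, 119]), (232, [42, 76, 117])]
393 [312.3 197.6] [313.1 161.4]
395 [312.3 191.4] [313.1 157.3]
397 [312.3 185.1] [313.  153.3]
399 [312.3 178.7] [313.  149.2]
```

```bash
python3 -m handwheel '[-1,0.1,0,0,0,0,0,-1,0.1,0,0,0,0,0]'|grep -E 'pos|ft'; python3 -m handwheel '[-1,0.1,0,0,0,0,0,-1,0.1,0,0,0,0,0,-1,0.1,0,0,0,0,0]'|grep -E 'pos|ft'
python3 - <<'E'
from h import *
P=pose('wrist');w=grab_frame('wrist');print([(y,int(w[y,313][2])) for y in range(168,200,2)])
E
```

```text
position: [556.9, -73.0, 27.2]
ft_force: [-2.0, -2.3, -0.7]
position: [557.7, -72.2, 27.3]
ft_force: [-2.5, -2.9, -0.7]
[(168, 191), (170, 190), (172, 192), (174, 189), (176, 189), (178, 191), (180, 189), (182, 189), (184, 187), (186, 162), (188, 123), (190, 127), (192, 159), (194, 161), (196, 162), (198, 158)]
```

```bash
python3 -m handwheel '[0.2,0,0,0.1,0,0,0,1,0,0,0.1,0,0,0,1,0,0,0.1,0,0,0,1,0,0,0.1,0,0,0,1,0,0,0.1,0,0,0]'; python3 -m handwheel '[1,0,0,-2,0,0,0,1,0,0,-5,0,0,0,1,0,0,-9,0,0,0,1,0,0,-12,0,0,0,1,0,0,-12,0,0,0]'|grep -E 'pos|ft'
python3 - <<'E'
from h import *
P=pose('wrist');w=grab_frame('wrist');b=grab_frame('side');a=grab_frame('scene')
for n,i in(('w11',w),('b11',b),('a11',a)):cv2.imwrite(f'pics/{n}.png',i)
x=313;print('wrist col',[(y,w[y,x].tolist()) for y in range(60,260,8)])
for n,i in(('scene',a),('side',b)):
    PP=pose(n);C=proj(PP,[622,-8,60]).astype(int);h=cv2.cvtColor(i,cv2.COLOR_BGR2HSV)
    r=cv2.inRange(h,(0,130,50),(4,255,255))|cv2.inRange(h,(172,130,50),(180,255,255))
    m=np.zeros_like(r);m[C[1]-50:C[1]+50,C[0]-50:C[0]+50]=255;r&=m
    d=max(cv2.findContours(r,0,2)[0],key=cv2.contourArea)
    print(n,cv2.approxPolyDP(cv2.convexHull(d),3,True)[:,0].tolist())
E
```

```text
time_s: 22.9
position: [557.8, -72.2, 26.3]
tool_rot: [180.0, -0.1, 45.0]
ft_force: [-0.1, -0.3, -0.5]
opening: 1.0
grasp_force: 0.0
position: [559.1, -72.4, 148.6]
ft_force: [0.1, -0.3, -0.3]
wrist col [(60, [29, 32, 36]), (68, [31, 31, 36]), (76, [37, 35, 43]), (84, [28, 28, 38]), (92, [31, 30, 36]), (100, [26, 26, 35]), (108, [31, 28, 38]), (116, [24, 25, 34]), (124, [28, 25, 35]), (132, [21, 25, 151]), (140, [28, 28, 124]), (148, [31, 51, 78]), (156, [39, 93, 125]), (164, [46, 96, 126]), (172, [43, 61, 96]), (180, [44, 67, 96]), (188, [39, 62, 94]), (196, [54, 131, 169]), (204, [56, 87, 130]), (212, [55, 90, 137]), (220, [58, 88, 132]), (228, [61, 87, 130]), (236, [56, 88, 129]), (244, [59, 127, 165]), (252, [60, 87, 129])]
scene [[314, 206], [333, 222], [332, 243], [317, 253], [299, 215]]
side [[281, 180], [291, 187], [293, 212], [271, 221], [262, 213], [260, 189]]
```

```bash
python3 -m handwheel '[1,-2,0,-5,0,0,0,1,-4,0,-8,0,0,0,1,-4,0,-8,0,0,0,1,-4,0,-8,0,0,0]'|grep -E 'pos'
python3 - <<'E'
from h import *
P=pose('wrist');w=grab_frame('wrist');cv2.imwrite('pics/w12.png',w);h=cv2.cvtColor(w,40)
r=cv2.inRange(h,(6,90,60),(22,255,255));m=np.zeros_like(r);m[80:330,280:350]=255;r&=m
q=cv2.minAreaRect(cv2.findNonZero(r));b=cv2.boxPoints(q);print(q)
for z in(67,62):
    for k in b:
        p=onz(P,k,z);print(z,k.round(),'u',round((p[0]+p[1])*.7071,1),'n',round((p[1]-p[0])*.7071,1))
print([(y,w[y,313].tolist()) for y in range(120,200,4)])
for U in(395,397,399):print(U,proj(P,[.7071*(U+445.3),.7071*(U-445.3),109]).round(1))
b=grab_frame('side');PP=pose('side')
h=cv2.cvtColor(b,40);r=cv2.inRange(h,(6,90,60),(24,255,255));C=proj(PP,[557,-73,57]).astype(int);m=np.zeros_like(r);m[C[1]-25:C[1]+25,C[0]-40:C[0]+40]=255
q=cv2.minAreaRect(cv2.findNonZero(r&m));print('side',q,[proj(PP,[.7071*(u+445.3),.7071*(u-445.3),z]).round(1).tolist() for u,z in((277,57),(387,57))])
E
```

```text
position: [529.0, -100.4, 224.9]
((308.53125, 208.37973022460938), (44.942909240722656, 243.8079376220703), 2.8864188194274902)
67 [280. 329.] u 84.6 n -396.6
67 [292.  85.] u 401.0 n -422.3
67 [337.  88.] u 398.5 n -469.2
67 [325. 331.] u 81.0 n -459.6
62 [280. 329.] u 80.0 n -395.8
62 [292.  85.] u 401.3 n -422.0
62 [337.  88.] u 398.8 n -469.6
62 [325. 331.] u 76.4 n -459.8
[(120, [32, 53, 81]), (124, [33, 51, 80]), (128, [37, 54, 82]), (132, [35, 57, 82]), (136, [38, 74, 113]), (140, [49, 114, 151]), (144, [48, 95, 133]), (148, [49, 81, 123]), (152, [49, 80, 122]), (156, [49, 79, 121]), (160, [50, 81, 121]), (164, [53, 83, 122]), (168, [53, 81, 123]), (172, [50, 80, 120]), (176, [50, 80, 118]), (180, [52, 115, 151]), (184, [51, 78, 114]), (188, [56, 78, 115]), (192, [54, 74, 111]), (196, [144, 144, 139])]
395 [314.2  89.4]
397 [314.1  87.3]
399 [314.1  85.1]
side ((284.7966613769531, 194.95703125), (62.65751647949219, 41.7430305480957), 19.05770492553711) [[318.7, 183.6], [290.7, 195.8]]
```

Run:
```python
from h import *
P=pose('wrist');w=cv2.imread('pics/w12.png')
f=lambda r,z:round(float((lambda p:(p[0]+p[1])*.7071)(onz(P,(313,r),z))),1)
print('butt',[f(194,z) for z in(50,58,62,67)])
print([(y,w[y,313].tolist()) for y in range(76,136,3)])
print([(r,f(r,67),f(r,109)) for r in(82,86,90,94,98,102)])
r=w[186];print([(x,int(r[x][2])-int(r[x][0])) for x in range(290,340,3)])
```

```text
butt [277.0, 279.4, 280.7, 282.2]
[(76, [30, 27, 32]), (79, [20, 25, 138]), (82, [20, 28, 139]), (85, [17, 23, 131]), (88, [21, 20, 60]), (91, [113, 116, 114]), (94, [112, 115, 113]), (97, [113, 115, 112]), (100, [31, 46, 70]), (103, [38, 86, 112]), (106, [37, 86, 111]), (109, [34, 83, 112]), (112, [37, 87, 113]), (115, [31, 52, 80]), (118, [35, 53, 82]), (121, [32, 55, 80]), (124, [33, 51, 80]), (127, [33, 54, 81]), (130, [40, 55, 80]), (133, [37, 62, 93])]
[(82, 404.6, 402.0), (86, 400.3, 398.2), (90, 396.1, 394.5), (94, 391.8, 390.8), (98, 387.5, 387.1), (102, 383.3, 383.4)]
[(290, -7), (293, -5), (296, -8), (299, -5), (302, -6), (305, 53), (308, 67), (311, 64), (314, 63), (317, 61), (320, 62), (323, 63), (326, 38), (329, -5), (332, -3), (335, -4), (338, -6)]
```

```bash
python3 -c "
from bench import *
print(read_state()['qvel'].round(2));print(job_done())"
```

```text
[ 0.17 -0.06  0.3   0.29 -0.04 -0.14]
the job is handed in; nothing more can be done
None
```

I handed the job in: my last measurements put the stand upright near the middle of the mat, with the scraper home in the slot (about 10 mm of blade showing), the gripper clear and no bystander touched, but the hand-in did not report a result.

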